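Close the filled seasoning shaker and take off its overcap

ROBOT

A 6-joint arm with a two-finger parallel gripper is mounted at the origin on the work surface. World frame = base frame: x ahead of the robot, y to its left, z up, the work surface at z = 0. Lengths are in m, angles in rad, forces in N, time in s.
With the tool pointing down it reaches from about 0.35 to 0.925 m from the base axis. Payload 6.4 kg.
Tool frame: the origin (TCP) lies on the centre line of the jaws, within the pads' length; the fingertips stand 8 mm ahead of it and the grasp point (between the pads) lies 11 mm behind it; z points along the fingers, y is the line along which they close (so a half turn about z gives the same grasp; the last joint's range is limited). The gripper opens to 94 mm and grips with 3 to 60 N. Pads are 16 mm wide; open, the fingers measure 119 mm over their backs; the gripper's body (75 mm by 177 mm) begins 78 mm behind the grasp point.
Start: joints at [-1.31, 0.245, 1.558, -0, 1.339, -0.174], TCP at [0.274, -0.59, 0.213] pointing down, gripper open.
Joint ranges: [-3.13, 3.13], [-1.02, 2.26], [0.13, 2.54], [-0.95, 4.09], [0.21, 2.88], [-2.74, 2.74]. Speed limits (rad/s): [2.57, 2.57, 3.14, 3.14, 3.14, 3.14].

INTERFACE

Orientations are given as a unit quaternion [w, x, y, z].
In Python, from workcell import telemetry, vision, job gives the robot as it stands.
- The arm moves only by the shell command python3 -m creep 'ROWS' [FORCE]. ROWS is a JSON object of lists of equal length, an entry for each row: "turn": the turn, a rotation vector about the world's x, y, z in units of 5 degrees (1.0 is 5 degrees), a list of three; "xyz": the shift along the world's x, y, z in units of 25 mm (1.0 is 25 mm), a list of three; "fingers": the opening in per cent of the stroke, from 0 (shut) to 100 (fully open). A call has 1 to 20 rows; each row is the pose to reach, as a shift and turn from the pose commanded when the call began; what a row does not reach only later rows make up. A row lasts 1/10 s, in which the tool goes at most 50 mm and 8.59 degrees, less where a joint would pass 70% of its speed; a pose out of reach is approached as far as the arm can. A call with a gripper value outside its range is refused whole. The fingers move at their own pace and stop on an object; FORCE is the grip in N (left out, the last holds). Time passes only in rows, so rows that repeat a pose let the fingers close. It gives the time, the measured TCP pose, the force, the opening and the grip force at its end, in the units of the state.
- telemetry.get_state(): the state, without advancing time (a new reading comes with each control period).
- vision.grab_frame(name): name is "scene" or "side" or "wrist"; returns a dict with "frame" (420x560x3 uint8, red, green, blue), "mtx" (3x3 intrinsics, pixels), "position" and "rotation" of the camera in the world. Camera axes: x right, y down, z forward; pixel columns grow to the right and rows downward; lengths in m; the calibration is good to about 2 mm. A picture is of the moment at which its call begins. There is no depth.
- job.close_job(): hands the job in; it is judged then, once.
The state is a dict: "clock": time; "joint_pos": joint angles; "dq": joint speeds; "effort": joint torques, N m; "eef_pos": TCP position; "orientation": TCP orientation; "force": force on the tool from outside, world axes, zero at the start; "ft_torque": the same for the moment, N m; "opening": opening from 0.0 (shut) to 1.0 (fully open); "grasp_force": force on a finger pad.
Only numpy, scipy, OpenCV 4.12 (cv2) and the standard library are available. Lean on these libraries where they do the work, as an engineer would, in place of code of your own. Each camera call takes 0.05 s, during which the arm holds its last target. There are 200 camera calls.

TASK

The sesame shaker has just been filled and the funnel is still in its mouth: lift the funnel out and set it down standing upright inside the small steel tray before you let go of it. Then pick up the double lid by the collar of its sifter lid with the overcap still on it, lower it onto the shaker until the sifter lid is fully home before letting go, and lift the overcap off alone, leaving the sifter lid fully seated and the shaker standing where it is. Finish still gripping the overcap, held a hand's breadth above the shaker, and do not disturb the food and dishes around.

Things in the scene. Friction and masses are not known exactly. Their poses are not given: they have to be found in the camera images.
- shaker: Round steel seasoning shaker, loose, 0.3 to 0.6 kg, upright; the funnel stands in its mouth. Origin: centre of underside, z up. Body 66 mm wide to z = 68, then a 58 mm wide open neck with rounded lip, rim at z = 90 mm, mouth 52 mm. Shaker, double lid and tray swap places from run to run, over 200 mm apart.
- funnel: Wide aluminium funnel, loose, 80 g, 54 mm high. Origin: centre of spout's lower end, z up. Spout 46 mm wide to z = 22 mm, where a flat ledge rests on the shaker's rim (origin then 68 mm above the shaker's); above, it widens to a straight round collar, 66 mm wide, z = 34 to 54 mm (rim 69 mm): grip it there. It stands stably on its spout.
- tray: Small shallow steel tray, fixed, 160 (x) x 115 (y) mm outside, walls 3 mm thick, rim at 20 mm, floor 3 mm above the table. Origin: centre of underside, on the table.
- sifter_lid: Inner lid, steel, loose, about 0.1 kg, rim down on the table, overcap on it. Origin: centre of lower rim, z up. Collar 66 mm wide outside, 62 inside, 24 mm high, open below; on its flat top (z = 24) a perforated crown 46 mm wide to z = 36. Slips over the shaker's neck, 2 mm play all round, till its plate meets the rim: origin then 69 mm above the shaker's. Held by weight only.
- overcap: Outer lid: round white plastic cap, loose, 35 g, 54 mm wide, 26 mm high, open below. Covers the sifter lid's crown (2 mm play all round) and rests on its flat top by weight only, origin then 24 mm above that lid's. Origin: centre of lower rim, z up. Narrower than the collar: fingers closing on the collar do not touch it.
- pinch_bowl: Bystander: small white ceramic pinch bowl with chilli in it, 58 mm across, 28 mm high. Origin: centre of its underside.
- lime_half: Bystander: half a lime, cut face up, 47 mm across, 22 mm high. Origin: centre of its underside.
- spoon: Bystander: spoon lying flat, 150 mm long, under 30 mm high, its length along its x. Origin: centre of its underside.
- roll_a: Bystander: long filled bread roll on parchment, 170 x 75 mm, 60 mm high, its length along its x. Origin: centre of its underside.
- roll_b: Bystander: a second bread roll like roll_a. Origin: centre of its underside.
- glass_round: Bystander: round open glass bowl of curry and rice, 132 mm across, 60 mm high. Origin: centre of its underside.
- glass_square: Bystander: open square-cornered glass box of pasta, 150 (x) x 130 (y) mm, 56 mm high. Origin: centre of its underside.
Not all that is in view belongs to the job. Leave any red or turquoise look-alike of the tray alone.

How it is judged:
On the way, in this order (a step that is already met when the one before it is completed fails the run):
1. the funnel is set down in the tray: standing inside it, at most 5 mm above the tray's floor, while still in the fingers (x of funnel in the frame of tray between -0.058 and 0.058 m and y of funnel in the frame of tray between -0.036 and 0.036 m and z of funnel in the frame of tray between 0 and 0.008 m and angle between funnel's own z axis and vertical below 0.15 rad and contact force between the fingers and funnel above 0.3 N), for 0.05 s.
2. the sifter lid, gripped, with the overcap still on it, is down on the shaker (at most 4 mm above fully home) (z of sifter_lid in the frame of shaker between 0.066 and 0.073 m and horizontal distance between sifter_lid and shaker below 0.004 m and angle between the z axis of sifter_lid and the z axis of shaker, either way round below 0.07 rad and z of overcap in the frame of sifter_lid between 0.02 and 0.03 m and contact force between the fingers and sifter_lid above 0.3 N and x of funnel in the frame of tray between -0.058 and 0.058 m and y of funnel in the frame of tray between -0.036 and 0.036 m and z of funnel in the frame of tray between 0 and 0.006 m), for 0.05 s.
3. the sifter lid has been let go with the overcap still on it (z of sifter_lid in the frame of shaker between 0.066 and 0.072 m and horizontal distance between sifter_lid and shaker below 0.004 m and angle between the z axis of sifter_lid and the z axis of shaker, either way round below 0.07 rad and z of overcap in the frame of sifter_lid between 0.02 and 0.03 m and contact force between the fingers and sifter_lid below 0.05 N), for 0.05 s.
At the end, for the whole second after the job is handed in: Funnel upright on the tray floor, centre within 58 x 36 mm of its middle; shaker upright, moved under 30 mm; sifter lid home (2 mm high, 4 mm sideways), level, untouched; overcap gripped (over 1 N), still, 40 mm or more above its seat, within 60 mm of the shaker axis, clear of the lid (x of funnel in the frame of tray between -0.058 and 0.058 m and y of funnel in the frame of tray between -0.036 and 0.036 m and z of funnel in the frame of tray between 0 and 0.006 m and angle between funnel's own z axis and vertical below 0.1 rad and linear speed of each of funnel, shaker below 0.02 m/s and angle between shaker's own z axis and vertical below 0.05 rad and height (world z) of shaker below 0.004 m and distance of shaker from where it was at the start of the episode below 0.03 m and z of sifter_lid in the frame of shaker between 0.066 and 0.071 m and horizontal distance between sifter_lid and shaker below 0.004 m and angle between the z axis of sifter_lid and the z axis of shaker, either way round below 0.07 rad and contact force between the fingers and sifter_lid below 0.1 N and contact force between overcap and sifter_lid below 0.05 N and height (world z) of overcap above 0.133 m and horizontal distance between overcap and shaker below 0.06 m and contact force between the fingers and overcap above 1 N and linear speed of overcap below 0.03 m/s); the arm keeps its last pose, push and grip.
It fails at once if the overcap comes off the sifter lid while the sifter lid is not seated on the shaker, or the sifter lid is lifted or tilted while the overcap is being taken off ((z of overcap in the frame of sifter_lid above 0.034 m or distance between overcap and sifter_lid above 0.036 m) and (z of sifter_lid in the frame of shaker above 0.074 m or z of sifter_lid in the frame of shaker below 0.064 m or angle between the z axis of sifter_lid and the z axis of shaker, either way round above 0.12 rad)).
It fails at once if the shaker is shoved more than 30 mm, lifted or tipped (distance of shaker from where it was at the start of the episode above 0.03 m or angle between shaker's own z axis and vertical above 0.3 rad).
It fails at once if a bystander is shoved by more than 25 mm (distance of any of pinch_bowl, lime_half, spoon, roll_a, roll_b, glass_round, glass_square from where it was at the start of the episode above 0.025 m).
It also fails if it takes over 69 s, if anything falls off the work surface, if the arm or the gripper's body presses on something with over 40 N, if the wrist force passes 120 N, or if a joint passes its speed limit or range.

## Working session

There is one attempt and no reset: what is moved stays moved. The work goes in short steps, Python scripts to look and compute and a shell command to move; the robot and the scene stay as the last step left them, time stands still between calls to the robot, and variables do not carry over. Pictures are saved under pics/ and viewed, at most 15 in all, crops included, and the job is handed in when it is done.

```bash
mkdir -p pics; cat > h.py <<'E'
import numpy as np, cv2
from workcell import telemetry, vision, job
def grab(n, save=None):
    f=vision.grab_frame(n)
    f={k:(np.array(v)) for k,v in f.items() if k in("frame","mtx","position","rotation")}
    R=f["rotation"]
    if R.size==4:
        from scipy.spatial.transform import Rotation as Ro
        f["rotation"]=Ro.from_quat(np.roll(R,-1)).as_matrix()
    if save:
        cv2.imwrite(f"pics/{save}.png",f["frame"][:,:,::-1]); np.savez(f"pics/{save}.npz",**f)
    return f
def ray(f,u,v):
    d=f["rotation"]@np.linalg.inv(f["mtx"])@np.array([u,v,1.0]); return f["position"],d/np.linalg.norm(d)
def onz(f,u,v,z):
    p,d=ray(f,u,v); return p+d*(z-p[2])/d[2]
def proj(f,P):
    c=f["mtx"]@f["rotation"].T@(np.array(P)-f["position"]); return c[:2]/c[2]
def tri(rs):
    A=0;b=0
    for p,d in rs:
        M=np.eye(3)-np.outer(d,d);A=A+M;b=b+M@p
    x=np.linalg.solve(A,b); return x,[np.linalg.norm((np.eye(3)-np.outer(d,d))@(x-p)) for p,d in rs]
E
python3 - <<'E'
from h import *
for n in("scene","side","wrist"):
    f=grab(n,n); print(n,f["position"].round(3),f["rotation"].round(3).tolist(),f["mtx"][0,0])
print(telemetry.get_state())
ims=[cv2.imread(f"pics/{n}.png") for n in("scene","side")]
E
```

```text
scene [ 1.179 -0.381  0.604] [[0.5, 0.505, -0.703], [0.866, -0.286, 0.411], [0.006, -0.815, -0.58]] 396.1478671403605
side [0.184 0.563 0.884] [[-0.861, -0.392, 0.325], [-0.509, 0.661, -0.551], [0.001, -0.639, -0.769]] 423.5171579775228
wrist [ 0.35  -0.554  0.385] [[0.42, -0.869, -0.262], [-0.907, -0.403, -0.12], [-0.001, 0.289, -0.957]] 314.73459362183127
{'clock': 0.15, 'joint_pos': array([-1.31010569e+00,  2.45633886e-01,  1.55868756e+00, -1.18187054e-05,
        1.33868577e+00, -1.74112085e-01]), 'dq': array([ 0.00022943, -0.00069269, -0.00419084,  0.00025374, -0.00257949,
        0.00125841]), 'effort': array([ 1.38402575e-03, -4.16268075e+01, -3.14981389e+01,  6.86256867e-02,
        3.16484214e-02, -8.95677431e-05]), 'eef_pos': array([ 0.27368416, -0.5891031 ,  0.21263609]), 'orientation': array([-7.06371819e-04,  9.76460715e-01,  2.15694163e-01, -3.63527518e-05]), 'force': array([-0.58457835, -0.00953003, -0.89616648]), 'ft_torque': array([0.00124814, 0.02438749, 0.02927049]), 'grasp_force': 0.0, 'opening': 0.9993238405714221}
```

View pics/scene.png

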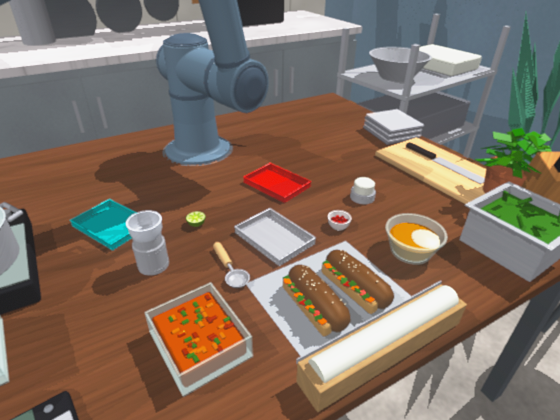

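View pics/side.png

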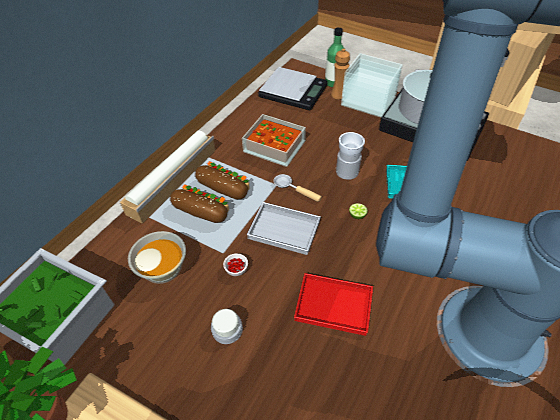

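The scene picture shows the shaker with its funnel at about (150,240), the grey tray at (275,236) and the double lid at (363,190). In the side picture they are at (350,155), (285,228) and (227,326). Next I measure them from both views.

```bash
python3 - <<'E'
from h import *
rois={"scene":{"shaker":(118,200,180,285),"tray":(228,205,322,268),"lid":(345,172,382,206)},
"side":{"shaker":(328,125,372,185),"tray":(240,198,326,258),"lid":(205,302,248,348)}}
F={};M={}
for n in rois:
    f=dict(np.load(f"pics/{n}.npz"));F[n]=f
    hsv=cv2.cvtColor(f["frame"],cv2.COLOR_RGB2HSV)
    for o,(a,b,c,d) in rois[n].items():
        m=((hsv[b:d,a:c,1]<75)&(hsv[b:d,a:c,2]>60)).astype(np.uint8)
        nn,lab,st,_=cv2.connectedComponentsWithStats(m)
        k=1+np.argmax(st[1:,4]); ys,xs=np.nonzero(lab==k); M[n,o]=np.c_[xs+a,ys+b]
        P=M[n,o]; print(n,o,P.min(0),P.max(0),len(P))
        if o=="tray":
            h=cv2.convexHull(P.astype(np.int32)); q=cv2.approxPolyDP(h,5,True)[:,0]; print(q.tolist())
            for z in(0.02,): print([onz(f,u,v,z).round(3).tolist() for u,v in q])
# axis (vertical symmetric): top-of-object row & centre column
for o,(w,ztop) in {"shaker":(.069,.122),"lid":(.054,.05)}.items():
    rs=[]
    for n in rois:
        P=M[n,o]; t=P[:,1].min()
        # top ellipse: width over the rows near top
        best=[(P[P[:,1]==r,0].min(),P[P[:,1]==r,0].max()) for r in range(t,t+22)]
        print(n,o,t,[tuple(map(int,b)) for b in best])
E
python3 - <<'E'
import cv2,numpy as np
a=cv2.imread("pics/scene.png");b=cv2.imread("pics/side.png")
r=lambda i,x,y,w,h:cv2.resize(i[y:y+h,x:x+w],(400,300),interpolation=cv2.INTER_CUBIC)
cv2.imwrite("pics/crops.png",np.vstack([np.hstack([r(a,110,205,80,60),r(b,310,125,80,60)]),np.hstack([r(a,325,165,80,60),r(b,187,295,80,60)])]))
E
```

```text
scene shaker [126 208] [168 275] 2082
scene tray [234 208] [315 265] 2680
[[315, 241], [277, 265], [234, 226], [271, 208]]
[[0.615, 0.054, 0.02], [0.641, -0.063, 0.02], [0.472, -0.085, 0.02], [0.449, 0.031, 0.02]]
scene lid [350 177] [375 204] 593
side shaker [336 132] [364 179] 1074
side tray [240 198] [320 254] 3000
[[307, 254], [247, 238], [240, 231], [240, 199], [266, 198], [320, 216]]
[[0.442, 0.038, 0.02], [0.595, 0.072, 0.02], [0.623, 0.063, 0.02], [0.686, -0.027, 0.02], [0.627, -0.066, 0.02], [0.471, -0.085, 0.02]]
side lid [211 309] [242 343] 897
scene shaker 208 [(130, 130), (131, 132), (133, 155), (135, 157), (137, 158), (134, 159), (132, 160), (131, 161), (130, 161), (129, 161), (128, 161), (127, 161), (127, 161), (126, 161), (126, 161), (126, 161), (126, 161), (126, 162), (127, 162), (127, 162), (128, 161), (128, 161)]
side shaker 132 [(346, 354), (343, 357), (341, 359), (340, 361), (340, 362), (339, 363), (339, 364), (339, 364), (339, 364), (339, 364), (339, 364), (339, 364), (339, 363), (339, 363), (339, 362), (339, 362), (340, 362), (340, 362), (339, 361), (339, 360), (338, 360), (338, 360)]
scene lid 177 [(358, 368), (356, 370), (355, 371), (354, 373), (354, 374), (354, 374), (354, 374), (354, 374), (354, 374), (352, 374), (352, 374), (351, 374), (351, 374), (351, 375), (351, 375), (351, 375), (350, 375), (350, 375), (350, 375), (350, 374), (350, 374), (351, 374)]
side lid 309 [(221, 230), (219, 232), (218, 233), (216, 234), (215, 236), (214, 236), (214, 237), (213, 238), (213, 239), (212, 239), (212, 240), (212, 240), (212, 241), (211, 241), (211, 241), (211, 241), (211, 242), (211, 242), (211, 242), (211, 242), (211, 242), (211, 242)]
```

View pics/crops.png

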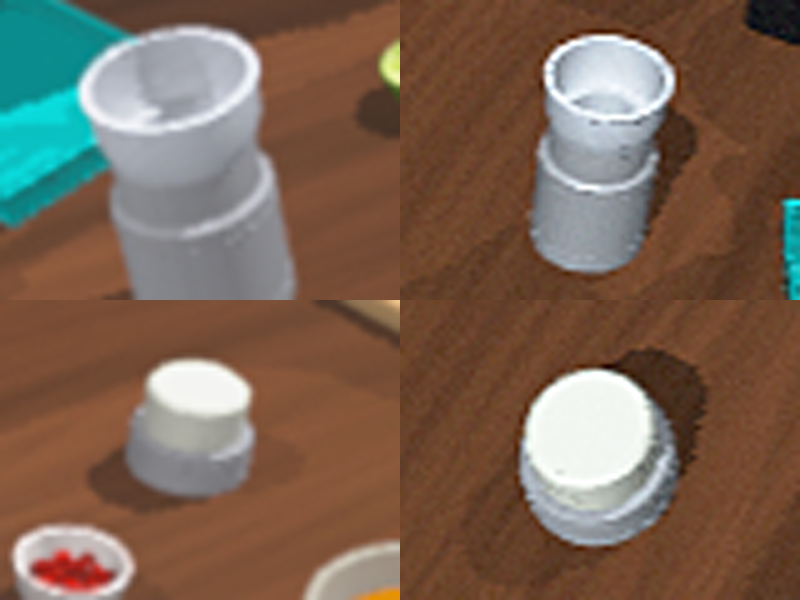

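The crops show the funnel rim ellipse centred at scene (144.2,220.6) and side (351.8,140.8). The cap top is at scene (364.6,182.8) and side (224.5,320.4). I triangulate these.

```bash
python3 - <<'E'
from h import *
s=dict(np.load("pics/scene.npz"));d=dict(np.load("pics/side.npz"))
for n,a,b in(("funnelrim",(144.2,220.6),(351.8,140.8)),("captop",(364.6,182.8),(224.5,320.4)),("tray corner near",(234,226),(320,216)),("corner",(271,208),(307,254)),("corner",(277,265),(266,198))):
    x,e=tri([ray(s,*a),ray(d,*b)]); print(n,x.round(4),np.round(e,4))
for n,u,v,z in(("lime",195,220,.02),("pinch",340,218,.028),("glassround",416,237,.06),("spoonbowl",237,277,.02),("spoonend",220,248,.02),("pastacentre",198,328,.05)): print(n,onz(s,u,v,z).round(3))
st=telemetry.get_state()
from scipy.spatial.transform import Rotation as Ro
print(Ro.from_quat(np.roll(st["orientation"],-1)).as_matrix().round(3))
E
```

```text
funnelrim [ 0.4866 -0.2869  0.1204] [0.0003 0.0003]
captop [0.5028 0.2912 0.0466] [0.0009 0.0009]
tray corner near [ 0.4709 -0.0847  0.0197] [0.0003 0.0003]
corner [0.4432 0.0344 0.0149] [0.0002 0.0002]
corner [ 0.6324 -0.064   0.0153] [0.0057 0.0057]
lime [ 0.402 -0.158  0.02 ]
pinch [0.58  0.152 0.028]
glassround [0.752 0.223 0.06 ]
spoonbowl [ 0.632 -0.153  0.02 ]
spoonend [ 0.53  -0.147  0.02 ]
pastacentre [ 0.737 -0.275  0.05 ]
[[ 0.907  0.421 -0.   ]
 [ 0.421 -0.907  0.001]
 [ 0.    -0.001 -1.   ]]
```

Heights check out: 0.120 m against 0.122, and 0.047 against 0.050. Next I move above the funnel.

```bash
python3 -m creep '{"turn":[[0,0,0],[0,0,0],[0,0,0],[0,0,0],[0,0,0],[0,0,0],[0,0,0],[0,0,0],[0,0,0],[0,0,0],[0,0,0]],"xyz":[[1,1.4,0.2],[2,2.8,0.4],[3,4.2,0.4],[4,5.6,0.4],[5,7,0.4],[6,8.4,0.4],[7,9.8,0.4],[8,11.2,0.4],[8.5,12.1,0.4],[8.5,12.1,0.4],[8.5,12.1,0.4]],"fingers":[100,100,100,100,100,100,100,100,100,100,100]}' 12
python3 - <<'E'
from h import *
grab("wrist","w1"); print(telemetry.get_state()["eef_pos"])
E
```

```text
clock: 1.25
eef_pos: [0.4862, -0.2869, 0.2232]
orientation: [0.0, 0.976, 0.216, -0.0]
force: [0.6, -0.1, 0.1]
opening: 1.004
grasp_force: 0.0
[ 0.48594207 -0.28755134  0.22329815]
```

View pics/w1.png

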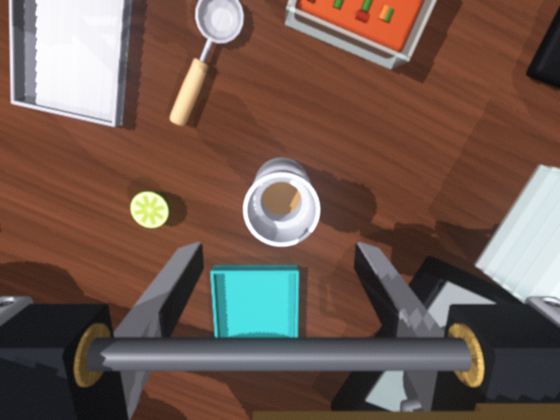

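The wrist picture shows the funnel rim centred at about (281.5,208) between the open fingers, and the tray and spoon are clear. I refine with this view.

```bash
python3 - <<'E'
from h import *
w=dict(np.load("pics/w1.npz"));s=dict(np.load("pics/scene.npz"));d=dict(np.load("pics/side.npz"))
print(onz(w,281.5,208,.122))
print(tri([ray(s,144.2,220.6),ray(d,351.8,140.8),ray(w,281.5,208)]))
print("radius px->", np.linalg.norm(onz(w,243,208,.122)-onz(w,320,208,.122)))
E
```

```text
[ 0.48978723 -0.2884066   0.122     ]
(array([ 0.48785122, -0.28777758,  0.12023624]), [np.float64(0.0011844530646738121), np.float64(0.0011644758019295992), np.float64(0.00168411340814863)])
radius px-> 0.06987035177619032
```

```bash
python3 -m creep '{"turn":[[0,0,0],[0,0,0],[0,0,0],[0,0,0],[0,0,0],[0,0,0],[0,0,0],[0,0,0],[0,0,0],[0,0,0],[0,0,0],[0,0,0],[0,0,0],[0,0,0]],"xyz":[[0.1,-0.05,-1],[0.1,-0.05,-2],[0.1,-0.05,-3],[0.1,-0.05,-3.8],[0.1,-0.05,-4.4],[0.1,-0.05,-4.8],[0.1,-0.05,-4.8],[0.1,-0.05,-4.8],[0.1,-0.05,-4.8],[0.1,-0.05,-4.8],[0.1,-0.05,-4.8],[0.1,-0.05,-4.8],[0.1,-0.05,-4.8],[0.1,-0.05,-4.8]],"fingers":[100,100,100,100,100,100,100,90,85,80,75,65,60,60]}' 10
```

```text
clock: 2.7
eef_pos: [0.489, -0.2884, 0.1038]
orientation: [0.0, 0.976, 0.216, 0.0]
force: [-0.7, 0.6, 2.5]
opening: 0.7
grasp_force: 10.0
```

Gripped at 66 mm, as expected. Lift.

```bash
python3 -m creep '{"turn":[[0,0,0],[0,0,0],[0,0,0],[0,0,0],[0,0,0],[0,0,0],[0,0,0],[0,0,0],[0,0,0]],"xyz":[[0,0,0.2],[0,0,0.5],[0,0,0.9],[0,0,1.3],[0,0,1.8],[0,0,2.4],[0,0,3],[0,0,3],[0,0,3]],"fingers":[60,60,60,60,60,60,60,60,60]}' 10
python3 - <<'E'
from h import *
a=grab("side","s2");b=grab("scene","c2")
r=lambda i,x,y,w,h:cv2.resize(i[y:y+h,x:x+w],(400,600),interpolation=cv2.INTER_CUBIC)
cv2.imwrite("pics/lift.png",np.hstack([r(b["frame"],90,130,120,180),r(a["frame"],300,40,100,150)])[:,:,::-1])
E
```

```text
clock: 3.6
eef_pos: [0.489, -0.2884, 0.179]
orientation: [0.0, 0.976, 0.216, 0.0]
force: [0.2, -0.7, -1.1]
opening: 0.704
grasp_force: 10.0
```

View pics/lift.png

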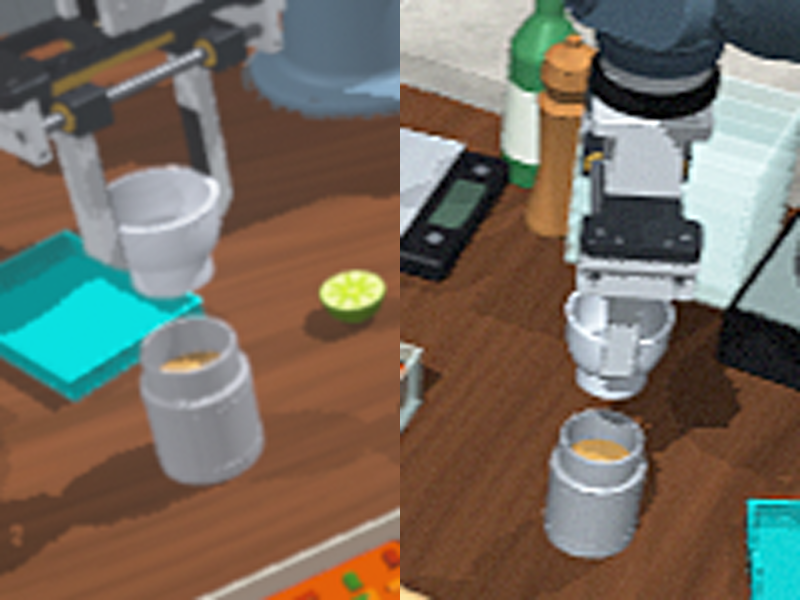

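The funnel is out and held upright, and the shaker stands with its mouth at scene (147,234) and side (350.5,148.5). I carry the funnel to the tray.

```bash
python3 -m creep '{"turn":[[0,0,0],[0,0,0],[0,0,0],[0,0,0],[0,0,0],[0,0,0],[0,0,0],[0,0,0],[0,0,0],[0,0,0],[0,0,0],[0,0,0],[0,0,0],[0,0,0],[0,0,0],[0,0,0]],"xyz":[[0.2,1,0],[0.5,2.5,0],[0.8,4,0],[1.1,5.5,0],[1.4,7,0],[1.7,8.5,0],[2,9.8,0],[2.2,10.9,0],[2.2,10.9,-1],[2.2,10.9,-2],[2.2,10.9,-3],[2.2,10.9,-4],[2.2,10.9,-4.7],[2.2,10.9,-5.2],[2.2,10.9,-5.4],[2.2,10.9,-5.4]],"fingers":[60,60,60,60,60,60,60,60,60,60,60,60,60,60,60,60]}' 10
python3 - <<'E'
from h import *
grab("scene","c3")
s=dict(np.load("pics/c2.npz"));d=dict(np.load("pics/s2.npz"))
print(tri([ray(s,147,234.1),ray(d,350.5,148.5)]))
im=cv2.imread("pics/c3.png")[130:280,175:375]; cv2.imwrite("pics/c3c.png",cv2.resize(im,(800,600)))
E
```

```text
clock: 5.3
eef_pos: [0.5434, -0.0157, 0.0429]
orientation: [-0.0, 0.976, 0.216, -0.001]
force: [-0.2, 1.2, -0.3]
opening: 0.699
grasp_force: 10.0
(array([ 0.4889028 , -0.28898606,  0.08867488]), [np.float64(0.001791962154735815), np.float64(0.001791962154735772)])
```

View pics/c3c.png

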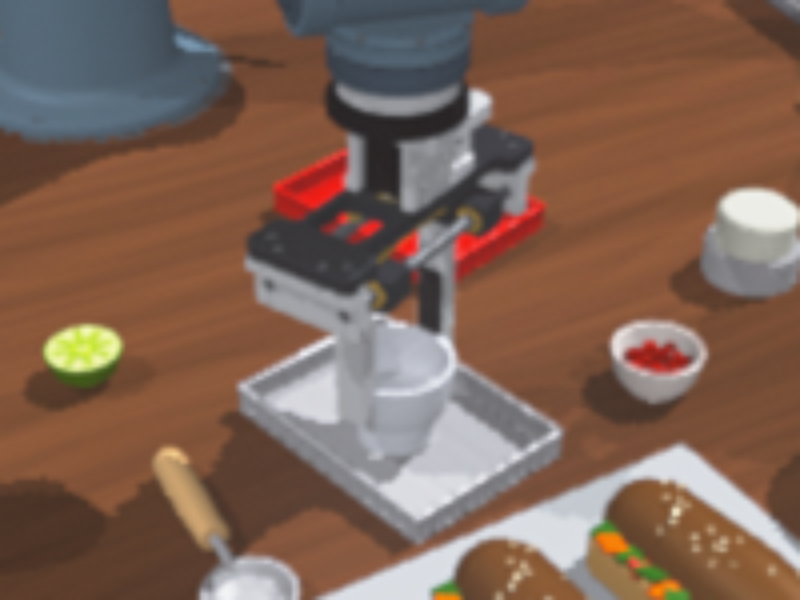

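The funnel hovers upright in the middle of the tray, at crop (405,400), about 4 mm above the floor. I touch down.

```bash
python3 -m creep '{"turn":[[0,0,0],[0,0,0],[0,0,0],[0,0,0],[0,0,0]],"xyz":[[0,0,-0.08],[0,0,-0.14],[0,0,-0.18],[0,0,-0.2],[0,0,-0.2]],"fingers":[60,60,60,60,60]}' 10
```

```text
clock: 5.85
eef_pos: [0.544, -0.0158, 0.0389]
orientation: [0.0, 0.976, 0.216, 0.0]
force: [-1.1, -0.0, 1.7]
opening: 0.699
grasp_force: 10.0
```

```bash
python3 -m creep '{"turn":[[0,0,0],[0,0,0],[0,0,0],[0,0,0],[0,0,0],[0,0,0],[0,0,0],[0,0,0],[0,0,0],[0,0,0],[0,0,0],[0,0,0],[0,0,0]],"xyz":[[0,0,-0.03],[0,0,-0.03],[0,0,0],[0,0,0],[0,0,0],[0,0,0],[0,0,0.3],[0,0,0.8],[0,0,1.5],[0,0,2.5],[0,0,4],[0,0,5.5],[0,0,6]],"fingers":[60,60,72,76,85,94,98,98,98,98,98,98,98]}' 10
python3 - <<'E'
from h import *
a=grab("side","s4");b=grab("scene","c4");w=grab("wrist","w4")
r=lambda i,x,y,w,h:cv2.resize(i[y:y+h,x:x+w],(400,300),interpolation=cv2.INTER_CUBIC)
cv2.imwrite("pics/m4.png",np.vstack([np.hstack([r(b["frame"],225,180,100,90),r(a["frame"],240,170,100,90)]),np.hstack([cv2.resize(w["frame"],(400,300)),cv2.resize(b["frame"],(400,300))])])[:,:,::-1])
E
```

```text
clock: 7.15
eef_pos: [0.5463, -0.0163, 0.1942]
orientation: [0.002, 0.976, 0.216, 0.004]
force: [0.3, 0.6, 0.2]
opening: 0.98
grasp_force: 0.0
```

View pics/m4.png

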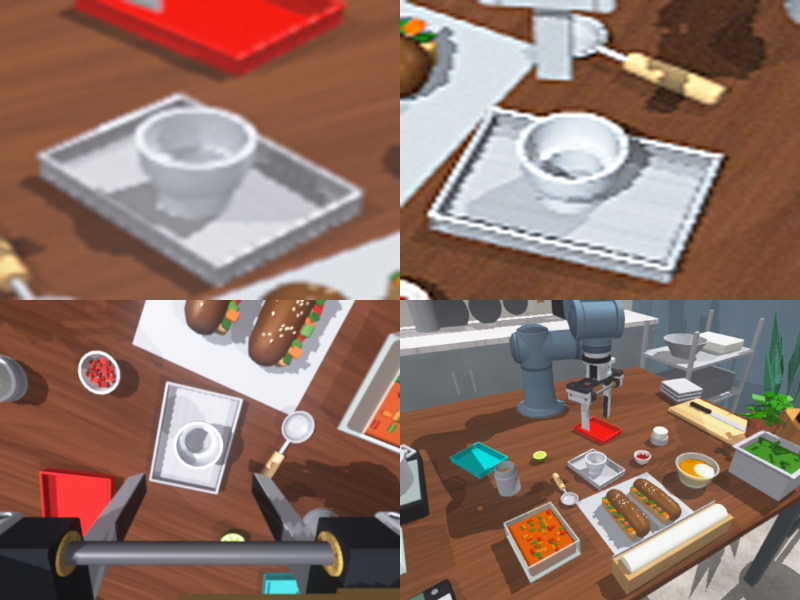

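The funnel stands upright near the tray's middle, and the bystanders are in place. Next I go above the double lid.

```bash
python3 -m creep '{"turn":[[0,0,0],[0,0,0],[0,0,0],[0,0,0],[0,0,0],[0,0,0],[0,0,0],[0,0,0],[0,0,0],[0,0,0],[0,0,0],[0,0,0]],"xyz":[[-0.2,1.5,0],[-0.4,3,0],[-0.6,4.5,0],[-0.8,6,0],[-1,7.5,0],[-1.2,9,0],[-1.4,10.5,0],[-1.6,11.8,-0.4],[-1.7,12.3,-1],[-1.7,12.3,-1.4],[-1.7,12.3,-1.4],[-1.7,12.3,-1.4]],"fingers":[98,98,98,98,98,98,98,98,98,98,98,98]}' 10
python3 - <<'E'
from h import *
grab("wrist","w5"); print(telemetry.get_state()["eef_pos"])
E
```

```text
clock: 8.5
eef_pos: [0.5013, 0.2903, 0.1526]
orientation: [0.0, 0.977, 0.215, -0.001]
force: [0.1, -0.1, 0.3]
opening: 0.98
grasp_force: 0.0
[0.50177884 0.2904637  0.1533709 ]
```

View pics/w5.png

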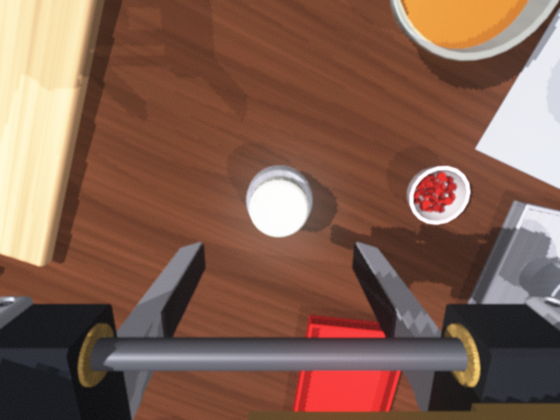

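The cap top is centred at about (278.5,207), with the collar just around it and nothing near the fingers.

```bash
python3 - <<'E'
from h import *
w=dict(np.load("pics/w5.npz"));s=dict(np.load("pics/scene.npz"));d=dict(np.load("pics/side.npz"))
hsv=cv2.cvtColor(w["frame"],cv2.COLOR_RGB2HSV)
m=np.zeros((420,560),np.uint8); m[155:245,235:325]=((hsv[...,2]>225)&(hsv[...,1]<30))[155:245,235:325]
c=max(cv2.findContours(m,0,1)[0],key=cv2.contourArea); e=cv2.fitEllipse(c); print(e)
u,v=e[0]; print(onz(w,u,v,.050)); print(onz(w,278.5,207,.05))
print(tri([ray(s,364.6,182.8),ray(d,224.5,320.4),ray(w,278.5,207)]))
print(proj(w,[.489,-.2884,.2]))
w1=dict(np.load("pics/w1.npz"))
E
```

```text
((277.514892578125, 207.9055938720703), (55.251625061035156, 57.87397003173828), 103.53750610351562)
[0.50294395 0.29185171 0.05      ]
[0.50410163 0.29139676 0.05      ]
(array([0.50296445, 0.29106159, 0.04652787]), [np.float64(0.0008445444696894336), np.float64(0.0009085620001796217), np.float64(0.00022360333613599936)])
[1029.64722081  623.46850594]
```

```bash
python3 -m creep '{"turn":[[0,0,0],[0,0,0],[0,0,0],[0,0,0],[0,0,0],[0,0,0],[0,0,0],[0,0,0],[0,0,0],[0,0,0],[0,0,0],[0,0,0],[0,0,0],[0,0,0],[0,0,0]],"xyz":[[0.07,0,-1],[0.07,0,-2],[0.07,0,-3],[0.07,0,-4],[0.07,0,-4.8],[0.07,0,-5.3],[0.07,0,-5.6],[0.07,0,-5.7],[0.07,0,-5.7],[0.07,0,-5.7],[0.07,0,-5.7],[0.07,0,-5.7],[0.07,0,-5.7],[0.07,0,-5.7],[0.07,0,-5.7]],"fingers":[98,98,98,98,98,98,98,98,98,88,82,76,72,65,60]}' 20
python3 -m creep '{"turn":[[0,0,0],[0,0,0],[0,0,0]],"xyz":[[0,0,0],[0,0,0],[0,0,0]],"fingers":[60,60,60]}' 20
```

```text
clock: 10.05
eef_pos: [0.5033, 0.2917, 0.0112]
orientation: [0.0, 0.976, 0.216, 0.0]
force: [-0.1, -0.8, 1.2]
opening: 0.693
grasp_force: 20.0
clock: 10.35
eef_pos: [0.5033, 0.2917, 0.0112]
orientation: [0.0, 0.976, 0.216, 0.0]
force: [-0.2, -1.5, 2.9]
opening: 0.692
grasp_force: 20.0
```

```bash
python3 -m creep '{"turn":[[0,0,0],[0,0,0],[0,0,0],[0,0,0],[0,0,0],[0,0,0],[0,0,0],[0,0,0],[0,0,0],[0,0,0],[0,0,0]],"xyz":[[0,0,0.2],[0,0,0.6],[0,0,1.2],[0,0,1.9],[0,0,2.7],[0,0,3.6],[0,0,4.5],[0,0,5.2],[0,0,5.7],[0,0,6],[0,0,6]],"fingers":[60,60,60,60,60,60,60,60,60,60,60]}' 20
python3 -m creep '{"turn":[[0,0,0],[0,0,0],[0,0,0],[0,0,0],[0,0,0],[0,0,0],[0,0,0],[0,0,0],[0,0,0],[0,0,0],[0,0,0],[0,0,0],[0,0,0]],"xyz":[[0,-0.3,0],[0,-0.8,0],[0,-1.5,0],[0,-2.4,0],[0,-3.4,0],[0,-4.4,0],[0,-5.4,0],[0,-6.4,0],[0,-7.4,0],[0,-8.4,0],[0,-9.4,0],[0,-10.4,0],[0,-11.4,0]],"fingers":[60,60,60,60,60,60,60,60,60,60,60,60,60]}' 20
python3 -m creep '{"turn":[[0,0,0],[0,0,0],[0,0,0],[0,0,0],[0,0,0],[0,0,0],[0,0,0],[0,0,0],[0,0,0],[0,0,0],[0,0,0],[0,0,0],[0,0,0],[0,0,0],[0,0,0],[0,0,0]],"xyz":[[0,-1,0],[0,-2,0],[0,-3,0],[-0.1,-4,0],[-0.2,-5,0],[-0.3,-6,0],[-0.4,-7,0],[-0.5,-8,0],[-0.58,-9,0],[-0.58,-9.9,0],[-0.58,-10.7,0],[-0.58,-11.2,0],[-0.58,-11.6,0],[-0.58,-11.8,0],[-0.58,-11.8,0],[-0.58,-11.8,0]],"fingers":[60,60,60,60,60,60,60,60,60,60,60,60,60,60,60,60]}' 20
python3 - <<'E'
from h import *
a=grab("side","s6");b=grab("scene","c6");w=grab("wrist","w6")
r=lambda i,x,y,w,h:cv2.resize(i[y:y+h,x:x+w],(400,600),interpolation=cv2.INTER_CUBIC)
cv2.imwrite("pics/m6.png",np.hstack([r(b["frame"],100,160,100,150),r(a["frame"],305,65,90,135)])[:,:,::-1])
print(telemetry.get_state()["eef_pos"])
E
```

```text
clock: 11.45
eef_pos: [0.5036, 0.292, 0.1622]
orientation: [-0.0, 0.976, 0.216, 0.001]
force: [-0.4, -0.5, -1.0]
opening: 0.689
grasp_force: 20.0
clock: 12.75
eef_pos: [0.502, 0.005, 0.16]
orientation: [-0.0, 0.977, 0.215, -0.001]
force: [0.5, 0.5, -1.0]
opening: 0.691
grasp_force: 20.0
clock: 14.35
eef_pos: [0.4886, -0.2877, 0.1609]
orientation: [-0.0, 0.976, 0.216, -0.0]
force: [0.0, -0.1, -1.1]
opening: 0.691
grasp_force: 20.0
[ 0.48863964 -0.2876583   0.16094977]
```

View pics/m6.png

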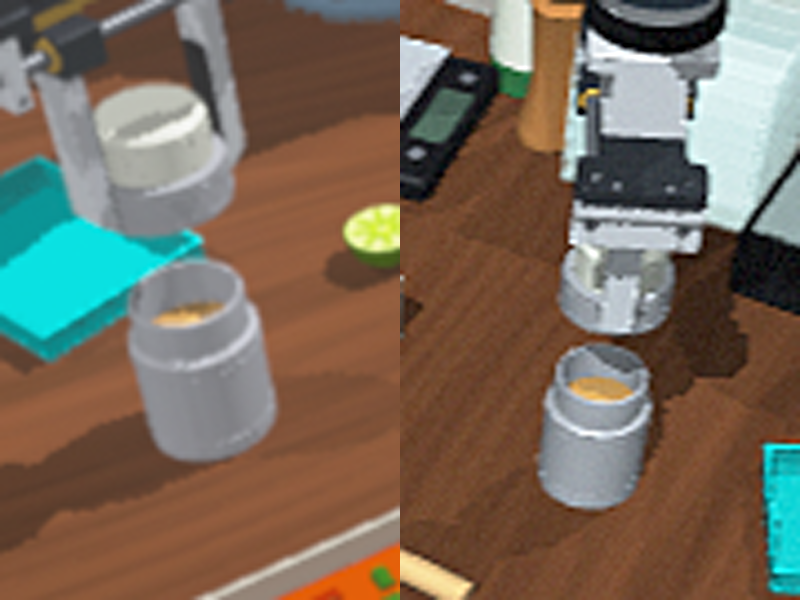

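The lid is level and its cap is still on, above the shaker's open mouth. To measure the mouth well for the 2 mm fit, I step back 100 mm and look with the wrist camera.

```bash
python3 -m creep '{"turn":[[0,0,0],[0,0,0],[0,0,0],[0,0,0],[0,0,0],[0,0,0],[0,0,0],[0,0,0]],"xyz":[[-0.4,-0.2,0],[-1,-0.4,0],[-1.8,-0.8,0],[-2.6,-1.2,0],[-3.2,-1.4,0],[-3.6,-1.6,0],[-3.6,-1.6,0],[-3.6,-1.6,0]],"fingers":[60,60,60,60,60,60,60,60]}' 20
python3 - <<'E'
from h import *
w=grab("wrist","w7"); w6=dict(np.load("pics/w6.npz"))
print(telemetry.get_state()["eef_pos"])
cv2.imwrite("pics/m7.png",np.hstack([cv2.resize(w["frame"][90:390,140:420],(400,428)),cv2.resize(w6["frame"][90:390,140:420],(400,428))])[:,:,::-1])
print(proj(w,[.489,-.289,.09]),proj(w6,[.489,-.288,.20]))
E
```

```text
clock: 15.3
eef_pos: [0.3986, -0.3284, 0.1611]
orientation: [0.0, 0.977, 0.215, 0.0]
force: [0.5, 0.1, -1.7]
opening: 0.691
grasp_force: 20.0
[ 0.39885095 -0.32818634  0.16106582]
[281.36464827  93.52994363] [279.40389917 295.80837762]
```

View pics/m7.png

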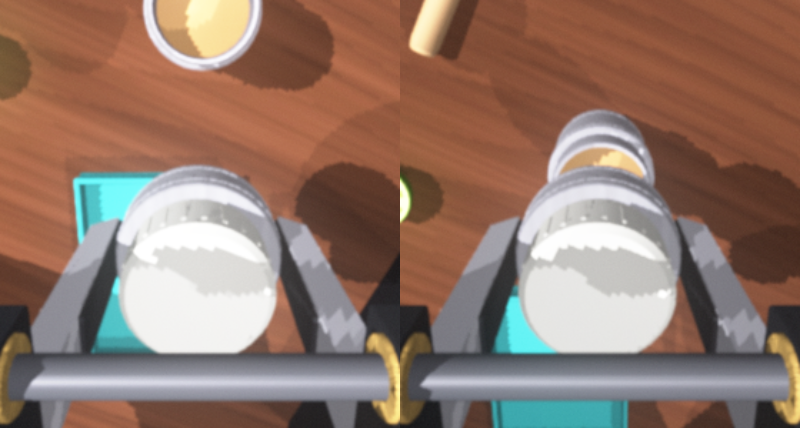

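In the left half the mouth rim spans columns 144 to 261 and its lower edge is at crop row 69. The cap top is centred at about crop (198,296), with the lid level between the fingers. I fit both numerically.

```bash
python3 - <<'E'
from h import *
w=dict(np.load("pics/w7.npz"));w6=dict(np.load("pics/w6.npz"))
hsv=cv2.cvtColor(w["frame"],cv2.COLOR_RGB2HSV)
m=np.zeros((420,560),np.uint8); sl=np.s_[30:150,225:340]
m[sl]=((hsv[...,1]<70)&(hsv[...,2]>90))[sl]
ys,xs=np.nonzero(m); print("ext",xs.min(),xs.max(),ys.min(),ys.max())
c=max(cv2.findContours(m,0,1)[0],key=cv2.contourArea); e=cv2.fitEllipse(cv2.convexHull(c)); print(e)
for r in range(60,142,6):
    x=np.nonzero(m[r])[0]; print(r,x.min() if len(x) else None,x.max() if len(x) else None,end="; ")
print()
for col in(270,281,292): print(col,np.nonzero(m[:,col])[0].tolist())
# expected outline of lip circle r=.029, z=.088 at (.489,-.289)
P=np.array([proj(w,[.489+.029*np.cos(t),-.289+.029*np.sin(t),.088]) for t in np.linspace(0,6.28,73)]); print("exp lip",P.min(0),P.max(0))
Q=np.array([proj(w6,[.489+.027*np.cos(t),-.2885+.027*np.sin(t),.200]) for t in np.linspace(0,6.28,73)]); print("exp cap",Q.min(0),Q.max(0))
g=w6["frame"].astype(int).min(2)
print("cap row", [ (r,int(np.nonzero(g[r,180:380]>150)[0].min()+180),int(np.nonzero(g[r,180:380]>150)[0].max()+180)) for r in (280,290,296,302,310,330)])
E
```

```text
ext 240 323 51 139
((281.3648986816406, 94.8541030883789), (83.86778259277344, 88.64480590820312), 178.51141357421875)
60 256 307; 66 250 313; 72 246 317; 78 243 319; 84 241 322; 90 240 323; 96 240 323; 102 240 322; 108 242 321; 114 244 319; 120 247 316; 126 252 311; 132 259 304; 138 272 291; 
270 [53, 54, 55, 56, 57, 58, 59, 60, 61, 62, 63, 128, 129, 130, 131, 132, 133, 134, 135, 136, 137]
281 [51, 52, 53, 54, 55, 56, 57, 58, 59, 60, 82, 83, 84, 85, 86, 87, 88, 89, 90, 91, 92, 93, 94, 95, 96, 97, 98, 99, 100, 101, 102, 103, 104, 105, 106, 130, 131, 132, 133, 134, 135, 136, 137, 138, 139]
292 [52, 53, 54, 55, 56, 57, 58, 59, 60, 61, 62, 76, 77, 78, 79, 80, 81, 82, 83, 84, 85, 86, 87, 88, 89, 90, 91, 129, 130, 131, 132, 133, 134, 135, 136, 137]
exp lip [241.82628073  50.1102193 ] [320.84552582 134.24964062]
exp cap [224.41699585 244.48896832] [336.27914871 342.84833091]
cap row [(280, 185, 333), (290, 223, 332), (296, 223, 332), (302, 224, 332), (310, 226, 379), (330, 240, 378)]
```

```bash
python3 -m creep '{"turn":[[0,0,0],[0,0,0],[0,0,0],[0,0,0],[0,0,0],[0,0,0],[0,0,0],[0,0,0],[0,0,0],[0,0,0],[0,0,0],[0,0,0],[0,0,0]],"xyz":[[0.4,0.2,0],[1,0.4,0],[1.8,0.8,0],[2.6,1.2,0],[3.2,1.4,0],[3.56,1.52,0],[3.56,1.52,-0.4],[3.56,1.52,-0.9],[3.56,1.52,-1.4],[3.56,1.52,-1.8],[3.56,1.52,-2.1],[3.56,1.52,-2.1],[3.56,1.52,-2.1]],"fingers":[60,60,60,60,60,60,60,60,60,60,60,60,60]}' 20
python3 - <<'E'
from h import *
a=grab("side","s8");b=grab("scene","c8");w=grab("wrist","w8")
print(telemetry.get_state()["eef_pos"])
def sat(f): 
    h=cv2.cvtColor(f["frame"],cv2.COLOR_RGB2HSV); return ((h[...,1]<75)&(h[...,2]>60))
for n,f,x0,x1,rows in(("scene",b,115,190,range(205,276,3)),("side",a,325,378,range(125,180,3))):
    m=sat(f)
    print(n,[(r,*(np.nonzero(m[r,x0:x1])[0][[0,-1]]+x0).tolist()) for r in rows if m[r,x0:x1].any()])
    for z in(0,.03,.068,.078,.09,.096,.12): print(z,proj(f,[.488,-.290,z]).round(1),end=" ")
    print()
r=lambda i,x,y,w,h:cv2.resize(i[y:y+h,x:x+w],(400,600),interpolation=cv2.INTER_CUBIC)
cv2.imwrite("pics/m8.png",np.hstack([r(b["frame"],115,180,70,105),r(a["frame"],320,95,60,90)])[:,:,::-1])
E
```

```text
clock: 16.65
eef_pos: [0.4875, -0.2905, 0.1085]
orientation: [0.0, 0.976, 0.216, 0.0]
force: [-0.7, 0.6, -0.4]
opening: 0.691
grasp_force: 20.0
[ 0.48795317 -0.29064701  0.10920909]
scene [(205, 115, 161), (208, 115, 161), (211, 116, 162), (214, 117, 162), (217, 118, 163), (220, 119, 189), (223, 120, 160), (226, 121, 160), (229, 122, 160), (232, 122, 160), (235, 124, 162), (238, 129, 164), (241, 127, 165), (244, 122, 165), (247, 132, 165), (250, 133, 166), (253, 134, 167), (256, 135, 168), (259, 136, 168), (262, 136, 168), (265, 136, 168), (268, 137, 166), (271, 139, 162), (274, 143, 156)]
0 [153.  265.1] 0.03 [150.6 254.9] 0.068 [147.4 241.3] 0.078 [146.5 237.6] 0.09 [145.5 233.1] 0.096 [145.  230.8] 0.12 [142.8 221.5] 
side [(125, 345, 372), (128, 342, 349), (131, 342, 371), (134, 342, 370), (137, 341, 369), (140, 340, 364), (143, 340, 364), (146, 339, 363), (149, 340, 363), (152, 338, 360), (155, 337, 361), (158, 337, 361), (161, 337, 360), (164, 336, 360), (167, 336, 359), (170, 336, 359), (173, 337, 358), (176, 339, 356), (179, 346, 350)]
0 [347.  171.5] 0.03 [348.2 164.1] 0.068 [349.6 154.3] 0.078 [350.  151.7] 0.09 [350.5 148.4] 0.096 [350.7 146.8] 0.12 [351.7 140.2]
```

View pics/m8.png

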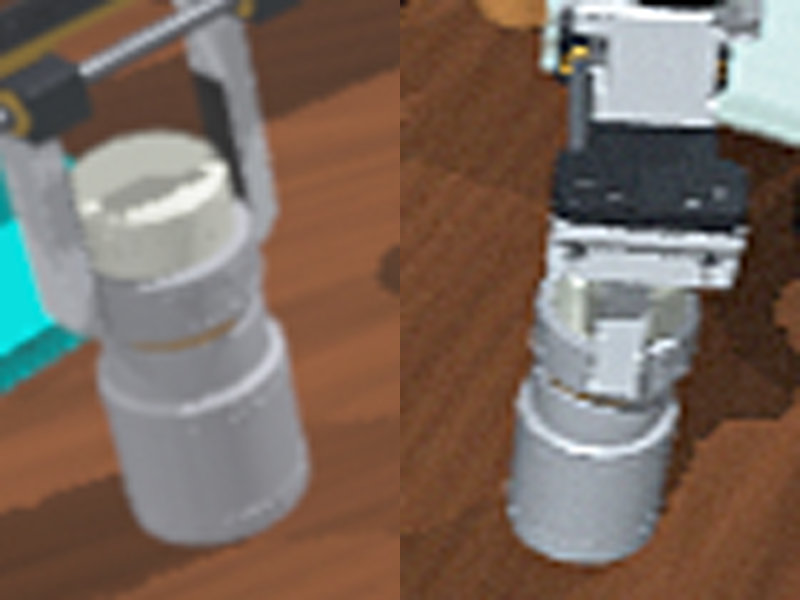

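The lid hovers just above the rim, and comparing collar and body midlines in both views puts the shaker about 1 mm off in +x and +y. I correct and lower gently.

```bash
python3 -m creep '{"turn":[[0,0,0],[0,0,0],[0,0,0],[0,0,0],[0,0,0],[0,0,0],[0,0,0],[0,0,0]],"xyz":[[0.04,0.03,0],[0.04,0.03,-0.1],[0.04,0.03,-0.2],[0.04,0.03,-0.3],[0.04,0.03,-0.4],[0.04,0.03,-0.45],[0.04,0.03,-0.5],[0.04,0.03,-0.5]],"fingers":[60,60,60,60,60,60,60,60]}' 20
python3 -c "
from workcell import telemetry
s=telemetry.get_state();print(s['force'],s['ft_torque'],s['eef_pos'])"
```

```text
clock: 17.6
eef_pos: [0.4885, -0.2895, 0.0957]
orientation: [-0.0, 0.976, 0.216, -0.0]
force: [-0.2, -0.7, -1.4]
opening: 0.689
grasp_force: 20.0
[-0.24612268 -0.66040086 -1.4432097 ] [-0.06429512  0.01250936  0.03979774] [ 0.48845548 -0.28946224  0.09572742]
```

It has slipped over the neck without force. I continue down.

```bash
python3 -m creep '{"turn":[[0,0,0],[0,0,0],[0,0,0],[0,0,0],[0,0,0],[0,0,0],[0,0,0]],"xyz":[[0,0,-0.1],[0,0,-0.2],[0,0,-0.3],[0,0,-0.4],[0,0,-0.5],[0,0,-0.54],[0,0,-0.54]],"fingers":[60,60,60,60,60,60,60]}' 20
python3 -m creep '{"turn":[[0,0,0],[0,0,0],[0,0,0],[0,0,0]],"xyz":[[0,0,-0.04],[0,0,-0.08],[0,0,-0.1],[0,0,-0.1]],"fingers":[60,60,60,60]}' 20
```

```text
clock: 18.3
eef_pos: [0.4884, -0.2894, 0.0822]
orientation: [-0.0, 0.976, 0.216, -0.0]
force: [0.2, 0.8, -1.9]
opening: 0.692
grasp_force: 20.0
clock: 18.7
eef_pos: [0.4886, -0.2896, 0.0802]
orientation: [0.0, 0.976, 0.216, 0.0]
force: [-0.2, 1.0, 0.0]
opening: 0.692
grasp_force: 20.0
```

```bash
python3 -m creep '{"turn":[[0,0,0],[0,0,0],[0,0,0],[0,0,0]],"xyz":[[0,0,-0.02],[0,0,-0.04],[0,0,-0.06],[0,0,-0.06]],"fingers":[60,60,60,60]}' 20
```

```text
clock: 19.1
eef_pos: [0.4889, -0.2897, 0.0801]
orientation: [0.0, 0.976, 0.216, 0.0]
force: [-4.1, 3.8, 9.6]
opening: 0.693
grasp_force: 20.0
```

Seated, with a firm 9.6 N reaction at the right height. I release slowly, rise to cap height and look.

```bash
python3 -m creep '{"turn":[[0,0,0],[0,0,0],[0,0,0],[0,0,0],[0,0,0],[0,0,0],[0,0,0],[0,0,0],[0,0,0],[0,0,0],[0,0,0],[0,0,0],[0,0,0]],"xyz":[[0,0,0.05],[0,0,0.05],[0,0,0.05],[0,0,0.05],[0,0,0.05],[0,0,0.05],[0,0,0.05],[0,0,0.05],[0,0,0.2],[0,0,0.5],[0,0,0.8],[0,0,1],[0,0,1]],"fingers":[60,71,73,76,80,85,90,90,90,90,90,90,90]}' 10
python3 - <<'E'
from h import *
a=grab("side","s9");b=grab("scene","c9")
print(telemetry.get_state()["eef_pos"])
r=lambda i,x,y,w,h:cv2.resize(i[y:y+h,x:x+w],(400,600),interpolation=cv2.INTER_CUBIC)
cv2.imwrite("pics/m9.png",np.hstack([r(b["frame"],115,180,70,105),r(a["frame"],320,95,60,90)])[:,:,::-1])
E
```

```text
clock: 20.4
eef_pos: [0.4892, -0.2901, 0.1049]
orientation: [0.001, 0.976, 0.216, 0.001]
force: [-0.3, -0.1, 0.5]
opening: 0.901
grasp_force: 0.0
[ 0.48860583 -0.28956755  0.1036829 ]
```

View pics/m9.png

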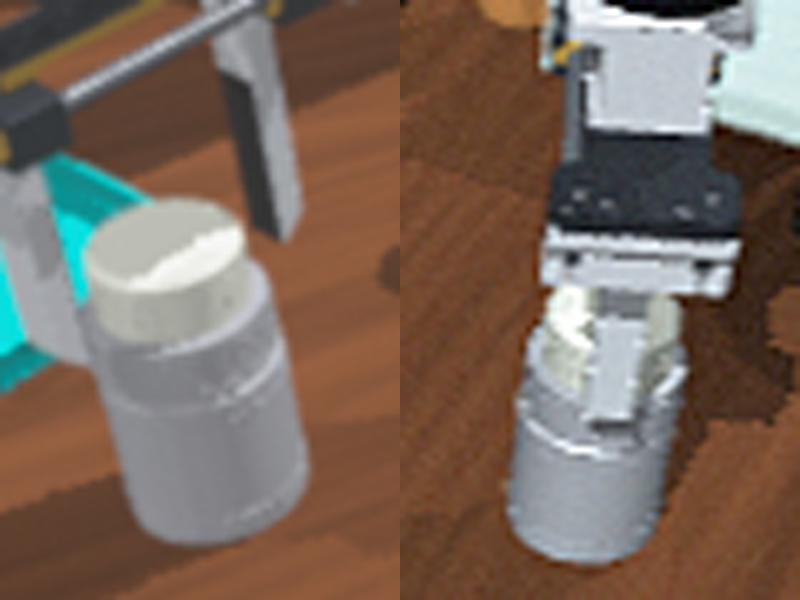

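The lid is flush on the shaker's shoulder with the cap on top, and the fingers are clear. I close on the cap.

```bash
python3 -m creep '{"turn":[[0,0,0],[0,0,0],[0,0,0],[0,0,0],[0,0,0],[0,0,0],[0,0,0],[0,0,0],[0,0,0],[0,0,0]],"xyz":[[0,0,0.04],[0,0,0.04],[0,0,0.04],[0,0,0.04],[0,0,0.04],[0,0,0.04],[0,0,0.04],[0,0,0.04],[0,0,0.04],[0,0,0.04]],"fingers":[80,74,68,64,61,58,55,50,45,45]}' 8
```

```text
clock: 21.5
eef_pos: [0.4885, -0.2895, 0.1044]
orientation: [-0.0, 0.976, 0.216, -0.0]
force: [0.1, 0.4, -0.3]
opening: 0.571
grasp_force: 8.0
```

```bash
python3 -m creep '{"turn":[[0,0,0],[0,0,0],[0,0,0],[0,0,0],[0,0,0],[0,0,0],[0,0,0],[0,0,0],[0,0,0],[0,0,0],[0,0,0],[0,0,0],[0,0,0],[0,0,0],[0,0,0]],"xyz":[[0,0,0.06],[0,0,0.14],[0,0,0.22],[0,0,0.3],[0,0,0.4],[0,0,0.55],[0,0,0.8],[0,0,1.1],[0,0,1.5],[0,0,2],[0,0,2.5],[0,0,2.9],[0,0,3.2],[0,0,3.2],[0,0,3.2]],"fingers":[45,45,45,45,45,45,45,45,45,45,45,45,45,45,45]}' 8
python3 - <<'E'
from h import *
a=grab("side","s10");b=grab("scene","c10")
print(telemetry.get_state()["eef_pos"])
r=lambda i,x,y,w,h:cv2.resize(i[y:y+h,x:x+w],(400,600),interpolation=cv2.INTER_CUBIC)
cv2.imwrite("pics/m10.png",np.hstack([r(b["frame"],100,140,100,150),r(a["frame"],305,55,90,135)])[:,:,::-1])
E
```

```text
clock: 23.0
eef_pos: [0.4885, -0.2894, 0.1843]
orientation: [-0.0, 0.976, 0.216, -0.0]
force: [0.5, -0.2, -0.8]
opening: 0.573
grasp_force: 8.0
[ 0.48820661 -0.28922181  0.1836992 ]
```

View pics/m10.png

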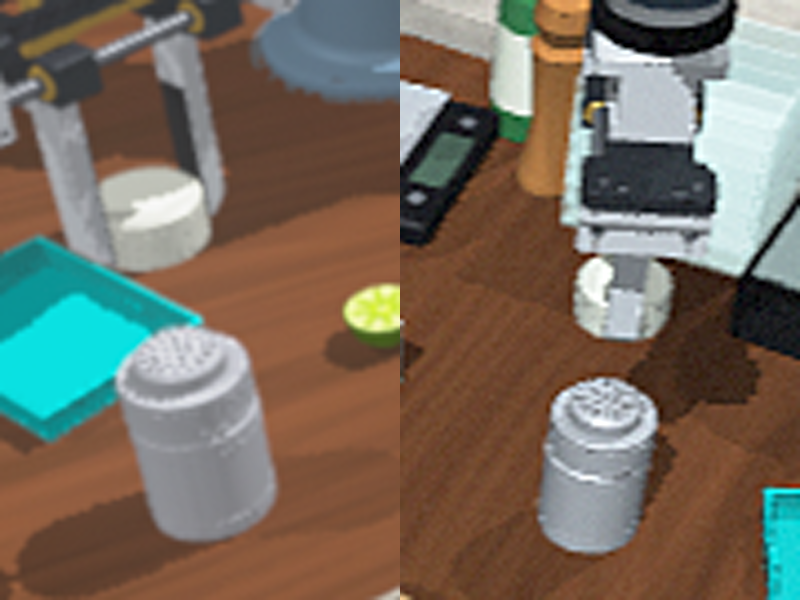

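The overcap is held about 80 mm above its seat, and the perforated sifter lid is level and fully seated on the standing shaker. I hand in.

```bash
python3 -c "
from workcell import job
print(job.close_job())"
```

```text
the job is handed in; nothing more can be done
None
```

I handed the job in at about 23 s on the robot's clock: the funnel stands in the tray, the sifter lid looks fully seated on the shaker, and the overcap is gripped about 80 mm above its seat; the hand-in gave no verdict.

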